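Put the lids back on the storage pots

TASK

Five white stoneware storage pots stand in a row; one already has its lid on, the other four are open and their wooden lids lie in front of them. Put every loose lid on the pot it was made for, matching shape and size, so that it sits fully home and level on the rim; set it down, do not drop it. Leave all five pots standing where they are.

Things in the scene. Friction and masses are not known exactly. Their poses are not given: they have to be found in the camera images.
- lid_small: Small round wooden lid, flange 72 mm across. 50 mm high: tapered plug 12, flange 8, round wooden knob 30 (24 to 26 mm across, widest 22 mm up). Lies on its plug. Origin: centre of the plug's underside (z = 0 on the worktop; knob 20 to 50 mm above it); z up. Plug 56 mm across at the top, 46 mm below. Round: yaw does not matter. About 50 g.
- lid_large: Large round wooden lid, flange 92 mm across. 50 mm high: tapered plug 12, flange 8, round wooden knob 30 (24 to 26 mm across, widest 22 mm up). Lies on its plug. Origin: centre of the plug's underside (z = 0 on the worktop; knob 20 to 50 mm above it); z up. Plug 76 mm across at the top, 66 mm below. Round: yaw does not matter. About 80 g.
- lid_square: Square wooden lid with rounded corners, flange 84 x 84 mm. 50 mm high: tapered plug 12, flange 8, round wooden knob 30 (24 to 26 mm across, widest 22 mm up). Lies on its plug. Origin: centre of the plug's underside (z = 0 on the worktop; knob 20 to 50 mm above it); z up. Plug 68 x 68 mm at the top, 58 x 58 mm below. Sides along own x and y; any quarter turn fits. About 80 g.
- lid_oblong: Oblong wooden lid with rounded corners, flange 76 mm along own x by 104 mm along own y. 50 mm high: tapered plug 12, flange 8, round wooden knob 30 (24 to 26 mm across, widest 22 mm up). Lies on its plug. Origin: centre of the plug's underside (z = 0 on the worktop; knob 20 to 50 mm above it); z up. Plug 60 x 88 mm at the top, 50 x 78 mm below. A half turn fits just as well. About 80 g.
- pot_small: Small round white stoneware pot, 72 mm across, 50 mm high, wall 5 mm, open at the top. Origin: centre of its underside, on the worktop; z up. Mouth 62 mm across. Round: yaw does not matter. With its lid fully home (flange on the rim, plug inside) the lid's origin is on the pot's axis, 38 mm above the pot's origin.
- pot_large: Large round white stoneware pot, 92 mm across, 60 mm high, wall 5 mm, open at the top. Origin: centre of its underside, on the worktop; z up. Mouth 82 mm across. Round: yaw does not matter. With its lid fully home (flange on the rim, plug inside) the lid's origin is on the pot's axis, 48 mm above the pot's origin.
- pot_square: Square white stoneware pot with rounded corners, 84 x 84 mm, 56 mm high, wall 5 mm, open at the top. Origin: centre of its underside, on the worktop; z up. Mouth 74 x 74 mm. Sides along its own x and y. With its lid fully home (flange on the rim, plug inside) the lid's origin is on the pot's axis, 44 mm above the pot's origin.
- pot_oblong: Low oblong white stoneware pot with rounded corners, 76 mm along its own x by 104 mm along its own y, 44 mm high, wall 5 mm, open at the top. Origin: centre of its underside, on the worktop; z up. Mouth 66 x 94 mm. Long side along its own y. With its lid fully home (flange on the rim, plug inside) the lid's origin is on the pot's axis, 32 mm above the pot's origin.
- pot_closed: Middle-sized round white stoneware pot of the same set, 82 mm across, its wooden lid already on (lid and pot are one piece), 98 mm high over the knob. It stands in the row of pots. Origin: centre of its underside; z up. (Wall cupboards hang over the back of the worktop from 0.5 m above it: door fronts 0.64 m, handles 0.61 m ahead of the robot.)

How it is judged (in metres and radians):
At the end, for the whole second after the job is handed in: Each of the four lids sits on its own pot: within 9 mm of the pot's axis, seated to within 4 mm in height, level to within 0.08 rad (the oblong lid lined up with its pot to 0.2 rad), at rest and released; every pot upright on the worktop, and all five pots within 30 mm of where they stood (horizontal distance between lid_small and pot_small below 0.009 m and z of lid_small in the frame of pot_small between 0.034 and 0.042 m and angle between each of lid_small, pot_small, lid_large, pot_large, lid_square, pot_square, lid_oblong, pot_oblong's own z axis and vertical below 0.08 rad and linear speed of each of lid_small, pot_small, lid_large, pot_large, lid_square, pot_square, lid_oblong, pot_oblong below 0.02 m/s and height (world z) of pot_small between -0.01 and 0.01 m and contact force between each of lid_small, lid_large, lid_square, lid_oblong and the fingers below 0.1 N and horizontal distance between lid_large and pot_large below 0.009 m and z of lid_large in the frame of pot_large between 0.044 and 0.052 m and height (world z) of pot_large between -0.01 and 0.01 m and horizontal distance between lid_square and pot_square below 0.009 m and z of lid_square in the frame of pot_square between 0.04 and 0.048 m and height (world z) of pot_square between -0.01 and 0.01 m and horizontal distance between lid_oblong and pot_oblong below 0.009 m and z of lid_oblong in the frame of pot_oblong between 0.028 and 0.036 m and height (world z) of pot_oblong between -0.01 and 0.01 m and angle between the y axis of lid_oblong and the y axis of pot_oblong, either way round below 0.2 rad and distance of each of pot_small, pot_large, pot_square, pot_oblong, pot_closed from where it was at the start of the episode below 0.03 m); the robot touches nothing.
It fails at once if a pot is pushed more than 40 mm or tipped over (distance of any of pot_small, pot_large, pot_square, pot_oblong, pot_closed from where it was at the start of the episode above 0.04 m or angle between any of pot_small, pot_large, pot_square, pot_oblong, pot_closed's own z axis and vertical above 0.35 rad).
It fails at once if a lid is let fall more than about 25 mm (faster than 0.7 m/s with no finger on it) ((linear speed of lid_small above 0.7 m/s and contact force between lid_small and the fingers below 0.1 N) or (linear speed of lid_large above 0.7 m/s and contact force between lid_large and the fingers below 0.1 N) or (linear speed of lid_square above 0.7 m/s and contact force between lid_square and the fingers below 0.1 N) or (linear speed of lid_oblong above 0.7 m/s and contact force between lid_oblong and the fingers below 0.1 N)).
It also fails if it takes over 96 s, if anything falls off the work surface, if the arm or the gripper's body presses on something with over 40 N, if the wrist force passes 120 N, or if a joint passes its speed limit or range.

ROBOT

A 6-joint arm with a two-finger parallel gripper is mounted at the origin on a cart in front of the work surface, level with it; the furniture and walls round the work are solid. World frame = base frame: x ahead of the robot, y to its left, z up, the work surface at z = 0. Lengths are in mm, angles in rad, forces in N, time in s.
With the tool pointing down it reaches from about 275 to 825 mm from the base axis. Payload 4.9 kg.
Tool frame: the origin (TCP) lies on the centre line of the jaws, within the pads' length; the fingertips stand 14 mm ahead of it and the grasp point (between the pads) lies 5 mm behind it (tip_extent is the distance from the TCP to the fingertips, in mm); z points along the fingers, y is the line along which they close (so a half turn about z gives the same grasp; the last joint's range is limited). The gripper opens to 85 mm and grips with 20 to 120 N. Pads are 22 mm wide; open, the fingers measure 114 mm over their backs; the gripper's body (76 mm by 85 mm) begins 54 mm behind the grasp point. The pads swing forward as they close: fully open they stand 13 mm farther back than shut.
Start: joints at [-1.389, 0.326, -0.193, 1.052, 0, 1.437], TCP at [170.829, -522.815, 245.281] pointing down, gripper open.
Joint ranges: [-2.65, 2.65], [-0.97, 1.79], [-1.3, 1.35], [-1.93, 2.1], [-1.47, 1.37], [-3.14, 3.14]. Speed limits (rad/s): [2.57, 2.57, 3.14, 3.14, 3.14, 3.14].

INTERFACE

Orientations are given as a unit quaternion [x, y, z, w].
In Python, from rig import state, camera, camera_info, sign_off, tip_extent gives the robot as it stands. The module is installed in compiled form; this text tells all that it offers.
- The arm moves only by the shell command python3 -m inch 'ROWS' [FORCE]. ROWS is JSON, a list of rows, each an object with "delta_pos": the shift along the tool's x, y, z scaled (see below), a list of three; "angular": the turn, a rotation vector about the tool's x, y, z scaled (see below), a list of three; "gripper": the opening in per cent of the stroke, from 0 (shut) to 100 (fully open). A call has 1 to 5 rows; each row is the pose to reach, as a shift and turn from the pose commanded when the call began, along the tool's axes at that moment; what a row does not reach only later rows make up. The controller multiplies each number of a shift by 25 cm and each number of a turn by pi/2 rad. A row lasts 1/10 s, in which the tool goes at most 50 mm and 8.59 degrees, less where a joint would pass 70% of its speed; a pose out of reach is approached as far as the arm can. A call with a number of a shift or a turn outside -1 to 1 is refused whole. A call with a gripper value outside its range is refused whole. The fingers move at their own pace and stop on an object; FORCE is the grip in N (left out, the last holds). Time passes only in rows, so rows that repeat a pose let the fingers close. It gives the time, the measured TCP pose, the force, the opening and the grip force at its end, in the units of the state.
- state(): the state, without advancing time (a new reading comes with each control period).
- camera(name): name is "side" or "top"; returns the picture (420x560x3 uint8, red, green, blue); there is no depth.
- camera_info(name): a dict with "camera_matrix" (3x3 intrinsics, pixels), "dist_coeffs" ([k1, k2, p1, p2, k3] as OpenCV has them; the pictures are not rectified), "eye" and "attitude" of the camera in the world. Camera axes: x right, y up, looking along -z (the intrinsics and any distortion apply to the point x, -y, -z); pixel columns grow to the right and rows downward; lengths in mm; the calibration is good to about 2 mm. A picture is of the moment at which its call begins. camera_info takes no time and is no camera call.
- sign_off(): hands the job in; it is judged then, once.
The state is a dict: "time_s": time; "qpos": joint angles; "qvel": joint speeds; "joint_torque": joint torques, N m; "ee_pos": TCP position; "tcp_rot": TCP orientation; "ft_force": force on the tool from outside, world axes, zero at the start; "moment": the same for the moment, N m; "finger_gap": opening from 0.0 (shut) to 1.0 (fully open); "grip_force": force on a finger pad.
Only numpy, scipy, OpenCV 4.12 (cv2) and the standard library are available. Lean on these libraries where they do the work, as an engineer would, in place of code of your own. Each camera call takes 0.05 s, during which the arm holds its last target. There are 200 camera calls.

## Working session

There is one attempt and no reset: what is moved stays moved. The work goes in short steps, Python scripts to look and compute and a shell command to move; the robot and the scene stay as the last step left them, time stands still between calls to the robot, and variables do not carry over. Pictures are saved under pics/ and viewed, at most 14 in all, crops included, and the job is handed in when it is done.

```bash
mkdir -p pics; python3 - <<'E'
from rig import state,camera,camera_info,tip_extent
import cv2
for n in("top","side"):
    cv2.imwrite(f"pics/{n}0.png",camera(n)[:,:,::-1]); print(camera_info(n))
print(state(),tip_extent)
E
```

```text
{'camera_matrix': array([[511.49469368,   0.        , 284.40751825],
       [  0.        , 511.49469368, 212.96155398],
       [  0.        ,   0.        ,   1.        ]]), 'dist_coeffs': array([-0.0788391,  0.       ,  0.       ,  0.       ,  0.       ]), 'eye': array([ 358.99113424,    8.52904883, 1218.53647271]), 'attitude': array([ 0.02251431, -0.03856859, -0.69923274,  0.71349782])}
{'camera_matrix': array([[400.59318779,   0.        , 271.8209753 ],
       [  0.        , 400.59318779, 210.00709032],
       [  0.        ,   0.        ,   1.        ]]), 'dist_coeffs': array([-0.01045006,  0.        ,  0.        ,  0.        ,  0.        ]), 'eye': array([163.26145731, 942.78014656, 611.88241697]), 'attitude': array([-0.07571011,  0.48945521,  0.85761955, -0.138529  ])}
{'time_s': 0.1, 'qpos': array([-1.38922478e+00,  3.26878632e-01, -1.93495340e-01,  1.05200595e+00,
        9.07334237e-06,  1.43664354e+00]), 'qvel': array([-0.00091636, -0.0026651 ,  0.00123677,  0.00154225, -0.00037069,
       -0.00047225]), 'joint_torque': array([ 6.94442861e-04, -4.44240153e+01,  2.63037246e+01,  7.85702490e-03,
       -1.37031429e-04, -1.23751053e-05]), 'ee_pos': array([ 170.7233227 , -522.29782645,  244.57094782]), 'tcp_rot': array([ 9.87565314e-01,  1.57207262e-01, -1.42358848e-05, -7.91682877e-04]), 'ft_force': array([ 0.74413575,  0.4534397 , -0.15578919]), 'moment': array([-0.07814933,  0.01353613, -0.02129961]), 'grip_force': 0.0, 'finger_gap': 0.9997493616141352} 14.0
```

View pics/top0.png

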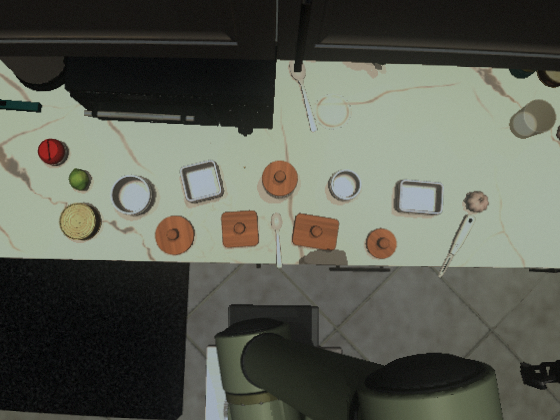

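View pics/side0.png

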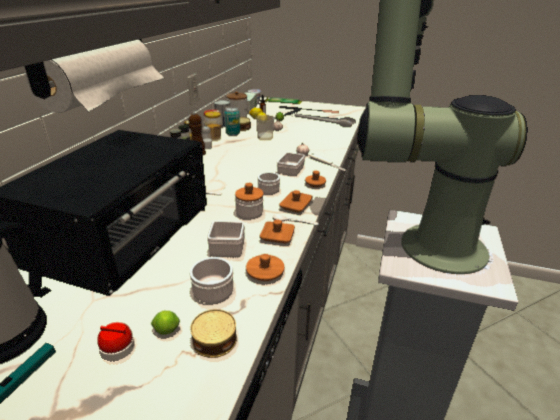

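The top view shows the pots at about (133,195), (202,181), (280,178, closed), (345,185) and (418,196). The lids are at (174,235) large, (240,229) square, (316,231) oblong and (381,243) small. The side view agrees. Next I measure the lids and take a closer look at the pots.

```bash
cat > h.py <<'E'
import numpy as np,cv2
from rig import camera,camera_info,state
from scipy.spatial.transform import Rotation as R
def cast(n,px,z):
    i=camera_info(n);K=np.array(i['camera_matrix']);d=np.array(i['dist_coeffs'])
    u=cv2.undistortPoints(np.float64(px).reshape(-1,1,2),K,d).reshape(-1,2)
    v=R.from_quat(i['attitude']).apply(np.c_[u[:,0],-u[:,1],-np.ones(len(u))])
    e=np.array(i['eye']); return (e+v*((z-e[2])/v[:,2])[:,None])[:,:2]
def rect(P):
    (c,s,a)=cv2.minAreaRect(P.astype(np.float32)); return np.round(c,1),np.round(s,1),round(a,1)
def lids(im,n="top",z=18):
    h=cv2.cvtColor(im,cv2.COLOR_RGB2HSV); m=cv2.inRange(h,(3,100,50),(14,255,255))
    if n=="top": m[:150]=0;m[262:]=0;m[:,:145]=0;m[:,430:]=0
    m=cv2.morphologyEx(m,cv2.MORPH_CLOSE,np.ones((5,5)))
    for c in cv2.findContours(m,0,cv2.CHAIN_APPROX_NONE)[0]:
        if cv2.contourArea(c)>300:
            # contours pass through pixel centres: half-pixel shrink
            P=cast(n,cv2.convexHull(c).reshape(-1,2),z); print(c.reshape(-1,2).mean(0).round(),rect(P),cv2.minEnclosingCircle(P.astype(np.float32)))
E
python3 - <<'E'
from h import *
im=cv2.imread("pics/top0.png")
lids(im[:,:,::-1].copy())
cv2.imwrite("pics/crop.png",cv2.resize(im[155:225,105:455],None,fx=2.28,fy=2.28*1,interpolation=cv2.INTER_CUBIC))
g=cv2.cvtColor(im,cv2.COLOR_BGR2GRAY);h=cv2.cvtColor(im,cv2.COLOR_BGR2HSV)
for y in (185,195):print(y,[tuple(h[y,x]) for x in range(105,160,2)])
E
```

```text
[381. 243.] (array([ 395.8, -247.4]), array([68.6, 66.9]), 0.4) ((396.5503234863281, -247.07289123535156), 35.286712646484375)
[174. 235.] (array([406.1, 240.2]), array([89.1, 89.5]), 1.3) ((406.30926513671875, 239.60919189453125), 45.573787689208984)
[315. 232.] (array([420.7, -90.9]), array([103.2,  75.2]), 81.7) ((420.8903503417969, -90.85826110839844), 58.8118782043457)
[240. 229.] (array([424.3,  87. ]), array([82.5, 83.1]), 5.1) ((424.69244384765625, 86.76318359375), 53.395992279052734)
[279. 178.] (array([546.4,  -4.6]), array([81.5, 83. ]), 1.3) ((546.398681640625, -4.485897541046143), 42.30117416381836)
185 [(np.uint8(50), np.uint8(26), np.uint8(175)), (np.uint8(48), np.uint8(25), np.uint8(174)), (np.uint8(51), np.uint8(27), np.uint8(177)), (np.uint8(48), np.uint8(26), np.uint8(174)), (np.uint8(95), np.uint8(17), np.uint8(176)), (np.uint8(23), np.uint8(30), np.uint8(77)), (np.uint8(20), np.uint8(37), np.uint8(62)), (np.uint8(16), np.uint8(50), np.uint8(66)), (np.uint8(17), np.uint8(36), np.uint8(64)), (np.uint8(21), np.uint8(46), np.uint8(106)), (np.uint8(20), np.uint8(40), 
[... 1338 characters left out ...]
uint8(24), np.uint8(180)), (np.uint8(99), np.uint8(22), np.uint8(182)), (np.uint8(99), np.uint8(22), np.uint8(183)), (np.uint8(99), np.uint8(22), np.uint8(182)), (np.uint8(99), np.uint8(23), np.uint8(181)), (np.uint8(99), np.uint8(22), np.uint8(183)), (np.uint8(102), np.uint8(21), np.uint8(183)), (np.uint8(101), np.uint8(24), np.uint8(183)), (np.uint8(99), np.uint8(24), np.uint8(183)), (np.uint8(98), np.uint8(21), np.uint8(181)), (np.uint8(96), np.uint8(9), np.uint8(145)), (np.uint8(23), np.uint8(38), np.uint8(106)), (np.uint8(24), np.uint8(39), np.uint8(66)), (np.uint8(21), np.uint8(41), np.uint8(87)), (np.uint8(33), np.uint8(32), np.uint8(167)), (np.uint8(36), np.uint8(30), np.uint8(168))]
```

View pics/crop.png

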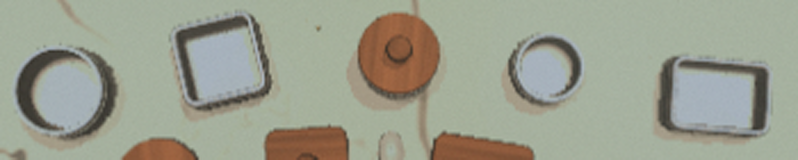

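The crop shows four open pots with bluish-white rims, and dark inner and outer walls. I'll segment the bluish rim pixels and take their hull at rim height.

```bash
python3 - <<'E'
from h import *
im=cv2.imread("pics/top0.png");h=cv2.cvtColor(im,cv2.COLOR_BGR2HSV)
m=cv2.inRange(h,(75,6,100),(125,70,255))
cv2.imwrite("pics/mask.png",cv2.resize(m[150:230,100:460],None,fx=2.2,fy=2.2,interpolation=0))
for n,c,H,s in(("large",(133,195),60,92),("square",(202,181),56,84),("small",(345,185),50,72),("oblong",(418,196),44,104)):
    r=26 if n!="small" else 21
    k=np.zeros_like(m);k[c[1]-r:c[1]+r,c[0]-r-4:c[0]+r+4]=m[c[1]-r:c[1]+r,c[0]-r-4:c[0]+r+4]
    cc=[x for x in cv2.findContours(k,0,cv2.CHAIN_APPROX_NONE)[0] if cv2.contourArea(x)>15 or len(x)>15]
    P=cast("top",cv2.convexHull(np.vstack(cc)).reshape(-1,2),H)
    print(n,rect(P),cv2.minEnclosingCircle(P.astype(np.float32)))
E
```

```text
large (array([495.7, 337.5]), array([87.4, 89.8]), 1.2) ((495.093994140625, 337.3192138671875), 45.22444152832031)
square (array([522.5, 175.5]), array([64.1, 81.4]), 15.4) ((523.7814331054688, 174.17027282714844), 48.78712463378906)
small (array([ 531.5, -157.8]), array([67.1, 69.8]), 45.9) ((530.9157104492188, -158.3759002685547), 35.429710388183594)
oblong (array([ 506.8, -336.5]), array([102.6,  75.2]), 86.1) ((507.3371276855469, -335.96435546875), 58.53814697265625)
```

View pics/mask.png

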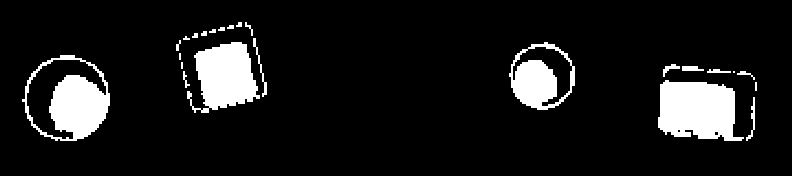

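```bash
python3 - <<'E'
from h import *
im=cv2.imread("pics/top0.png");h=cv2.cvtColor(im,cv2.COLOR_BGR2HSV)
m=cv2.inRange(h,(75,6,100),(125,70,255))
for n,c,H in(("large",(133,195),60),("square",(202,181),56),("small",(345,185),50),("oblong",(418,196),44)):
    r=26 if n!="small" else 21
    ys,xs=np.nonzero(m[c[1]-r:c[1]+r,c[0]-r-4:c[0]+r+4]);P=cast("top",np.c_[xs+c[0]-r-4,ys+c[1]-r],H)
    print(n,rect(P),cv2.minEnclosingCircle(P.astype(np.float32)))
# parallax check: knob tops in side view
s=cv2.imread("pics/side0.png");lids(s[:,:,::-1].copy(),"side",18)
E
```

```text
large (array([495.7, 337.5]), array([87.4, 89.8]), 1.2) ((495.0940856933594, 337.31927490234375), 45.22450256347656)
square (array([531.2, 177.9]), array([82.2, 81.4]), 15.5) ((531.0206298828125, 177.21006774902344), 53.13344955444336)
small (array([ 531.5, -157.8]), array([67.1, 69.8]), 45.9) ((530.9157104492188, -158.3759002685547), 35.429710388183594)
oblong (array([ 506.8, -336.5]), array([102.6,  75.2]), 86.1) ((507.3370361328125, -335.9643249511719), 58.53810501098633)
[114. 337.] (array([608.6, 530.8]), array([59.5, 78. ]), 38.6) ((612.7171020507812, 533.1658325195312), 40.34688949584961)
[265. 267.] (array([407.8, 241.4]), array([87.6, 96.8]), 18.6) ((407.20855712890625, 242.0762481689453), 49.72978210449219)
[277. 232.] (array([424.9,  84. ]), array([ 83.4, 109.2]), 5.2) ((421.62908935546875, 85.29476165771484), 59.27911376953125)
[296. 201.] (array([420. , -89.2]), array([126.2,  77.2]), 83.4) ((419.602294921875, -89.52561950683594), 68.16950988769531)
[249. 193.] (array([570.9, -94.3]), array([112.9,  89.9]), 80.6) ((579.58349609375, -95.39928436279297), 60.906532287597656)
```

```bash
python3 -m inch '[{"delta_pos":[0,0,0],"angular":[0,0,-0.08],"gripper":60},{"delta_pos":[0,0,0],"angular":[0,0,-0.16],"gripper":60},{"delta_pos":[0,0,0],"angular":[0,0,-0.24],"gripper":60},{"delta_pos":[0,0,0],"angular":[0,0,-0.32],"gripper":60},{"delta_pos":[0,0,0],"angular":[0,0,-0.4],"gripper":60}]' 40
python3 -m inch '[{"delta_pos":[0,0,0],"angular":[0,0,-0.08],"gripper":60},{"delta_pos":[0,0,0],"angular":[0,0,-0.16],"gripper":60},{"delta_pos":[0,0,0],"angular":[0,0,-0.24],"gripper":60},{"delta_pos":[0,0,0],"angular":[0,0,-0.32],"gripper":60},{"delta_pos":[0,0,0],"angular":[0,0,-0.4],"gripper":60}]'
```

```text
time_s: 0.6
ee_pos: [170.8, -522.5, 244.8]
tcp_rot: [0.889, 0.457, 0.0, -0.0]
ft_force: [-0.1, -0.6, 0.5]
finger_gap: 0.602
grip_force: 0.0
time_s: 1.1
ee_pos: [170.8, -522.5, 244.8]
tcp_rot: [0.705, 0.71, 0.0, -0.0]
ft_force: [0.2, 0.7, -0.2]
finger_gap: 0.602
grip_force: 0.0
```

```bash
python3 -m inch '[{"delta_pos":[0.11,0.09,0],"angular":[0,0,0],"gripper":60},{"delta_pos":[0.22,0.18,0],"angular":[0,0,0],"gripper":60},{"delta_pos":[0.33,0.27,0],"angular":[0,0,0],"gripper":60},{"delta_pos":[0.44,0.36,0],"angular":[0,0,0],"gripper":60},{"delta_pos":[0.55,0.45,0],"angular":[0,0,0],"gripper":60}]'
python3 -m inch '[{"delta_pos":[0.11,0.09,0],"angular":[0,0,0],"gripper":60},{"delta_pos":[0.22,0.18,0],"angular":[0,0,0],"gripper":60},{"delta_pos":[0.33,0.27,0],"angular":[0,0,0],"gripper":60},{"delta_pos":[0.44,0.36,0],"angular":[0,0,0],"gripper":60},{"delta_pos":[0.55,0.45,0],"angular":[0,0,0],"gripper":60}]'
python3 -m inch '[{"delta_pos":[0,0,0.15],"angular":[0,0,0],"gripper":60},{"delta_pos":[0,0,0.3],"angular":[0,0,0],"gripper":60},{"delta_pos":[0,0,0.45],"angular":[0,0,0],"gripper":60},{"delta_pos":[0,0,0.58],"angular":[0,0,0],"gripper":60},{"delta_pos":[0,0,0.58],"angular":[0,0,0],"gripper":60}]'
python3 -c "
from h import *
cv2.imwrite('pics/s1.png',cv2.resize(camera('side')[110:260,210:410,::-1],None,fx=3,fy=3))"
```

```text
time_s: 1.6
ee_pos: [283.6, -383.7, 245.0]
tcp_rot: [0.707, 0.708, 0.0, -0.0]
ft_force: [0.1, -0.7, -0.2]
finger_gap: 0.601
grip_force: 0.0
time_s: 2.1
ee_pos: [395.9, -246.1, 245.1]
tcp_rot: [0.707, 0.708, -0.0, -0.0]
ft_force: [-0.2, -0.5, -0.5]
finger_gap: 0.604
grip_force: 0.0
time_s: 2.6
ee_pos: [392.5, -244.9, 96.6]
tcp_rot: [0.706, 0.708, -0.0, -0.004]
ft_force: [-0.9, -0.8, 0.3]
finger_gap: 0.599
grip_force: 0.0
```

View pics/s1.png

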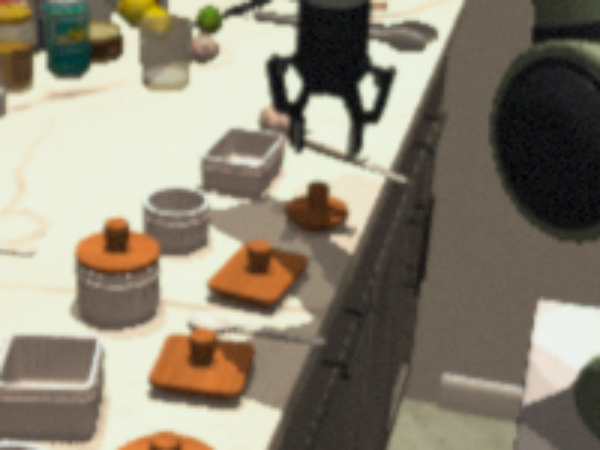

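The gripper hangs straight over the small lid (knob at crop (318,195)) and is aligned with it. Descending and gripping.

```bash
python3 -m inch '[{"delta_pos":[-0.01,0.01,0.1],"angular":[0,0,0],"gripper":60},{"delta_pos":[-0.01,0.01,0.18],"angular":[0,0,0],"gripper":60},{"delta_pos":[-0.01,0.01,0.23],"angular":[0,0,0],"gripper":60},{"delta_pos":[-0.01,0.01,0.23],"angular":[0,0,0],"gripper":60},{"delta_pos":[-0.01,0.01,0.23],"angular":[0,0,0],"gripper":60}]'
python3 -m inch '[{"delta_pos":[0,0,0],"angular":[0,0,0],"gripper":0},{"delta_pos":[0,0,0],"angular":[0,0,0],"gripper":0},{"delta_pos":[0,0,0],"angular":[0,0,0],"gripper":0},{"delta_pos":[0,0,0],"angular":[0,0,0],"gripper":0},{"delta_pos":[0,0,0],"angular":[0,0,0],"gripper":0}]' 40
```

```text
time_s: 3.15
ee_pos: [398.8, -250.7, 44.3]
tcp_rot: [0.707, 0.708, 0.0, 0.001]
ft_force: [0.1, -0.8, -0.2]
finger_gap: 0.6
grip_force: 0.0
time_s: 3.65
ee_pos: [398.6, -250.7, 44.1]
tcp_rot: [0.707, 0.708, -0.0, 0.001]
ft_force: [-2.2, -0.8, 6.4]
finger_gap: 0.269
grip_force: 38.8
```

Measured poses show the grip is about 7 mm too high, near the top of the knob. I'll open, go down and grip again.

```bash
python3 -m inch '[{"delta_pos":[0,0,0],"angular":[0,0,0],"gripper":50},{"delta_pos":[0,0,0],"angular":[0,0,0],"gripper":50},{"delta_pos":[0.012,-0.008,0],"angular":[0,0,0],"gripper":50},{"delta_pos":[0.012,-0.008,0.028],"angular":[0,0,0],"gripper":50},{"delta_pos":[0.012,-0.008,0.028],"angular":[0,0,0],"gripper":50}]'
python3 -m inch '[{"delta_pos":[0,0,0],"angular":[0,0,0],"gripper":0},{"delta_pos":[0,0,0],"angular":[0,0,0],"gripper":0},{"delta_pos":[0,0,0],"angular":[0,0,0],"gripper":0},{"delta_pos":[0,0,0],"angular":[0,0,0],"gripper":0},{"delta_pos":[0,0,0],"angular":[0,0,0],"gripper":0}]' 40
```

```text
time_s: 4.15
ee_pos: [395.2, -246.3, 34.9]
tcp_rot: [0.706, 0.708, -0.0, -0.001]
ft_force: [0.5, 0.3, -0.4]
finger_gap: 0.498
grip_force: 0.0
time_s: 4.65
ee_pos: [395.9, -247.0, 35.8]
tcp_rot: [0.707, 0.708, -0.0, 0.0]
ft_force: [-0.1, -0.0, -0.7]
finger_gap: 0.27
grip_force: 39.1
```

```bash
python3 -m inch '[{"delta_pos":[0,0,-0.05],"angular":[0,0,0],"gripper":0},{"delta_pos":[0,0,-0.15],"angular":[0,0,0],"gripper":0},{"delta_pos":[0,0,-0.27],"angular":[0,0,0],"gripper":0},{"delta_pos":[0,0,-0.32],"angular":[0,0,0],"gripper":0},{"delta_pos":[0,0,-0.32],"angular":[0,0,0],"gripper":0}]'
python3 -m inch '[{"delta_pos":[0.05,0.08,0],"angular":[0,0,0],"gripper":0},{"delta_pos":[0.15,0.23,0],"angular":[0,0,0],"gripper":0},{"delta_pos":[0.25,0.38,0],"angular":[0,0,0],"gripper":0},{"delta_pos":[0.33,0.5,0],"angular":[0,0,0],"gripper":0},{"delta_pos":[0.356,0.54,0],"angular":[0,0,0],"gripper":0}]'
python3 -m inch '[{"delta_pos":[0,0,0],"angular":[0,0,0],"gripper":0},{"delta_pos":[0,0,0],"angular":[0,0,0],"gripper":0},{"delta_pos":[0,0,0],"angular":[0,0,0],"gripper":0}]'
python3 -c "
from h import *
a=camera('top')[140:240,300:400,::-1];b=camera('side')[140:240,210:310,::-1]
cv2.imwrite('pics/s2.png',cv2.resize(np.hstack([a,b]),None,fx=4,fy=4))"
```

```text
time_s: 5.15
ee_pos: [397.1, -248.0, 117.7]
tcp_rot: [0.707, 0.708, 0.0, 0.002]
ft_force: [-0.0, 0.3, -0.7]
finger_gap: 0.268
grip_force: 39.3
time_s: 5.65
ee_pos: [532.9, -155.7, 114.6]
tcp_rot: [0.705, 0.709, 0.0, -0.0]
ft_force: [-0.7, 0.0, -0.9]
finger_gap: 0.273
grip_force: 39.4
time_s: 5.95
ee_pos: [529.2, -158.3, 115.3]
tcp_rot: [0.707, 0.707, -0.0, -0.001]
ft_force: [-0.2, 0.3, -0.2]
finger_gap: 0.273
grip_force: 39.4
```

View pics/s2.png

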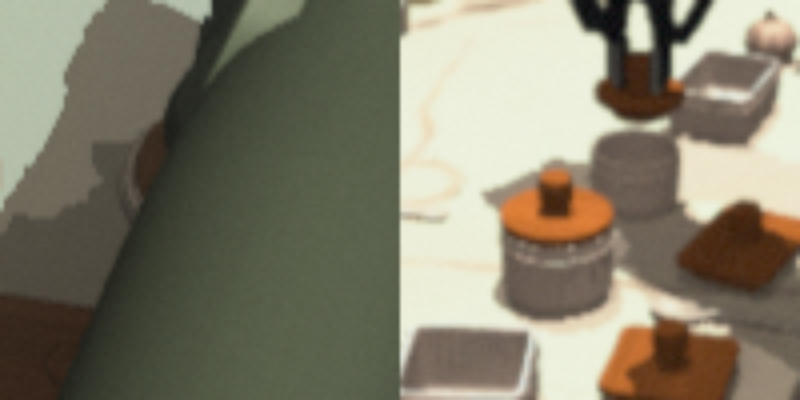

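The side view shows the small lid level and right above its pot at crop (635,130). Lowering and releasing.

```bash
python3 -m inch '[{"delta_pos":[0,0.004,0.06],"angular":[0,0,0],"gripper":0},{"delta_pos":[0,0.004,0.1],"angular":[0,0,0],"gripper":0},{"delta_pos":[0,0.004,0.13],"angular":[0,0,0],"gripper":0},{"delta_pos":[0,0.004,0.15],"angular":[0,0,0],"gripper":0},{"delta_pos":[0,0.004,0.16],"angular":[0,0,0],"gripper":0}]'
python3 -m inch '[{"delta_pos":[0,0,0],"angular":[0,0,0],"gripper":0},{"delta_pos":[0,0,0.004],"angular":[0,0,0],"gripper":0},{"delta_pos":[0,0,0.008],"angular":[0,0,0],"gripper":0},{"delta_pos":[0,0,0.008],"angular":[0,0,0],"gripper":0},{"delta_pos":[0,0,0.008],"angular":[0,0,0],"gripper":0}]'
```

```text
time_s: 6.55
ee_pos: [531.3, -157.7, 75.2]
tcp_rot: [0.707, 0.708, -0.0, -0.0]
ft_force: [0.3, 0.4, -1.2]
finger_gap: 0.268
grip_force: 39.4
time_s: 7.05
ee_pos: [532.1, -157.8, 74.1]
tcp_rot: [0.706, 0.708, 0.0, 0.0]
ft_force: [0.8, 0.5, 1.3]
finger_gap: 0.269
grip_force: 39.4
```

```bash
python3 -m inch '[{"delta_pos":[0,0,0],"angular":[0,0,0],"gripper":60},{"delta_pos":[0,0,0],"angular":[0,0,0],"gripper":60},{"delta_pos":[0,0,0],"angular":[0,0,0],"gripper":60},{"delta_pos":[0,0,-0.1],"angular":[0,0,0],"gripper":60},{"delta_pos":[0,0,-0.24],"angular":[0,0,0],"gripper":60}]'
python3 -m inch '[{"delta_pos":[0.06,-0.1,0],"angular":[0,0,0],"gripper":60},{"delta_pos":[0.13,-0.22,0],"angular":[0,0,0],"gripper":60},{"delta_pos":[0.2,-0.33,0],"angular":[0,0,0],"gripper":60},{"delta_pos":[0.25,-0.42,0],"angular":[0,0,0],"gripper":60},{"delta_pos":[0.268,-0.445,0],"angular":[0,0,0],"gripper":60}]'
python3 -m inch '[{"delta_pos":[0,0,0.08],"angular":[0,0,0],"gripper":60},{"delta_pos":[0,0,0.15],"angular":[0,0,0],"gripper":60},{"delta_pos":[0,0,0.15],"angular":[0,0,0],"gripper":60},{"delta_pos":[0,0,0.15],"angular":[0,0,0],"gripper":60},{"delta_pos":[0,0,0.15],"angular":[0,0,0],"gripper":60}]'
python3 -c "
from h import *
a=camera('top')[140:240,300:400,::-1];b=camera('side')[140:240,210:310,::-1]
cv2.imwrite('pics/s3.png',cv2.resize(np.hstack([a,b]),None,fx=4,fy=4))"
```

```text
time_s: 7.55
ee_pos: [530.0, -157.0, 132.5]
tcp_rot: [0.707, 0.708, -0.001, -0.002]
ft_force: [-0.2, -0.2, 0.0]
finger_gap: 0.6
grip_force: 0.0
time_s: 8.05
ee_pos: [417.5, -89.4, 133.5]
tcp_rot: [0.706, 0.708, -0.0, -0.001]
ft_force: [-0.1, 0.2, 0.2]
finger_gap: 0.603
grip_force: 0.0
time_s: 8.55
ee_pos: [421.3, -91.3, 97.0]
tcp_rot: [0.707, 0.708, 0.0, 0.001]
ft_force: [-1.0, 0.3, 0.4]
finger_gap: 0.6
grip_force: 0.0
```

View pics/s3.png

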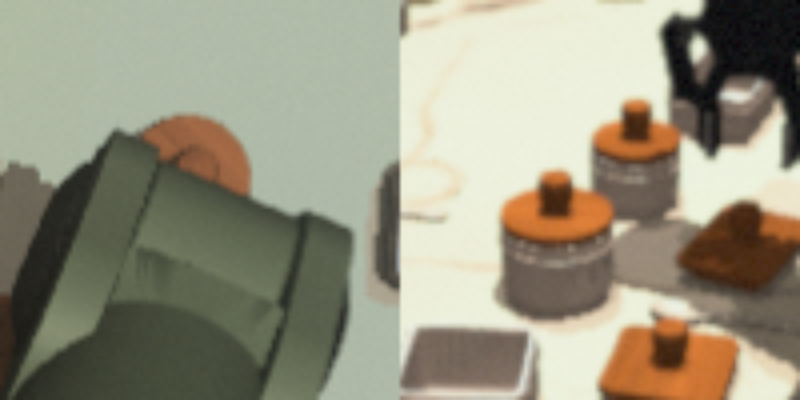

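The small lid sits level on its pot at crop (635,140), just like the closed pot beside it. Gripper is over the oblong lid's knob: going down 61 mm (0.244) and gripping.

```bash
python3 -m inch '[{"delta_pos":[0,0,0.1],"angular":[0,0,0],"gripper":60},{"delta_pos":[0,0,0.18],"angular":[0,0,0],"gripper":60},{"delta_pos":[0,0,0.23],"angular":[0,0,0],"gripper":60},{"delta_pos":[0,0,0.244],"angular":[0,0,0],"gripper":60},{"delta_pos":[0,0,0.244],"angular":[0,0,0],"gripper":60}]'
python3 -c "from h import *;print(state()['ee_pos'])"
python3 -m inch '[{"delta_pos":[0,0,0],"angular":[0,0,0],"gripper":60},{"delta_pos":[0,0,0],"angular":[0,0,0],"gripper":60},{"delta_pos":[0,0,0],"angular":[0,0,0],"gripper":60}]'
```

```text
time_s: 9.15
ee_pos: [420.4, -90.9, 35.3]
tcp_rot: [0.707, 0.708, -0.0, -0.0]
ft_force: [1.0, -1.1, -0.3]
finger_gap: 0.6
grip_force: 0.0
[420.41337824 -90.91778386  35.33115174]
time_s: 9.45
ee_pos: [420.9, -91.1, 35.9]
tcp_rot: [0.707, 0.708, 0.0, 0.001]
ft_force: [-0.4, -0.7, -0.2]
finger_gap: 0.599
grip_force: 0.0
```

```bash
python3 -m inch '[{"delta_pos":[0,0,0],"angular":[0,0,0],"gripper":0},{"delta_pos":[0,0,0],"angular":[0,0,0],"gripper":0},{"delta_pos":[0,0,0],"angular":[0,0,0],"gripper":0},{"delta_pos":[0,0,0],"angular":[0,0,0],"gripper":0},{"delta_pos":[0,0,0],"angular":[0,0,0],"gripper":0}]' 50
python3 -m inch '[{"delta_pos":[0,0,-0.05],"angular":[0,0,0],"gripper":0},{"delta_pos":[0,0,-0.15],"angular":[0,0,0],"gripper":0},{"delta_pos":[0,0,-0.27],"angular":[0,0,0],"gripper":0},{"delta_pos":[0,0,-0.32],"angular":[0,0,0],"gripper":0},{"delta_pos":[0,0,-0.32],"angular":[0,0,0],"gripper":0}]'
python3 -m inch '[{"delta_pos":[-0.08,0,0],"angular":[0,0,0],"gripper":0},{"delta_pos":[-0.23,0,0],"angular":[0,0,0],"gripper":0},{"delta_pos":[-0.38,0,0],"angular":[0,0,-0.02],"gripper":0},{"delta_pos":[-0.52,0,0],"angular":[0,0,-0.04],"gripper":0},{"delta_pos":[-0.6,0,0],"angular":[0,0,-0.049],"gripper":0}]'
python3 -c "from h import *;s=state();print(s['ee_pos'],R.from_quat(s['tcp_rot']).as_matrix().round(3))"
```

```text
time_s: 9.95
ee_pos: [420.7, -91.0, 35.6]
tcp_rot: [0.707, 0.708, 0.0, 0.0]
ft_force: [0.4, 0.2, 6.1]
finger_gap: 0.27
grip_force: 48.8
time_s: 10.45
ee_pos: [421.5, -91.4, 116.7]
tcp_rot: [0.707, 0.708, 0.001, 0.002]
ft_force: [0.2, 0.6, -0.5]
finger_gap: 0.271
grip_force: 49.3
time_s: 10.95
ee_pos: [420.1, -243.1, 114.0]
tcp_rot: [0.679, 0.734, -0.0, -0.0]
ft_force: [-0.1, -0.6, -0.6]
finger_gap: 0.267
grip_force: 49.2
[ 420.11766938 -243.08958363  113.95308447] [[-0.077  0.997 -0.001]
 [ 0.997  0.077  0.   ]
 [ 0.    -0.001 -1.   ]]
```

```bash
python3 -m inch '[{"delta_pos":[-0.08,0.06,0],"angular":[0,0,0],"gripper":0},{"delta_pos":[-0.2,0.15,0],"angular":[0,0,0],"gripper":0},{"delta_pos":[-0.31,0.24,0],"angular":[0,0,0],"gripper":0},{"delta_pos":[-0.38,0.29,0],"angular":[0,0,0],"gripper":0},{"delta_pos":[-0.406,0.314,0],"angular":[0,0,0],"gripper":0}]'
python3 -m inch '[{"delta_pos":[0,0,0],"angular":[0,0,0],"gripper":0},{"delta_pos":[0,0,0],"angular":[0,0,0],"gripper":0},{"delta_pos":[0,0,0],"angular":[0,0,0],"gripper":0},{"delta_pos":[0,0,0],"angular":[0,0,0],"gripper":0}]'
python3 -c "
from h import *
a=camera('top')[140:240,360:460,::-1];b=camera('side')[110:210,240:340,::-1]
cv2.imwrite('pics/s4.png',cv2.resize(np.hstack([a,b]),None,fx=4,fy=4))"
```

```text
time_s: 11.45
ee_pos: [507.3, -337.2, 113.4]
tcp_rot: [0.679, 0.734, -0.0, -0.001]
ft_force: [-0.1, -1.0, -1.3]
finger_gap: 0.266
grip_force: 49.3
time_s: 11.85
ee_pos: [506.3, -335.0, 115.4]
tcp_rot: [0.679, 0.735, -0.0, -0.0]
ft_force: [-0.2, 0.8, 0.0]
finger_gap: 0.269
grip_force: 49.3
```

View pics/s4.png

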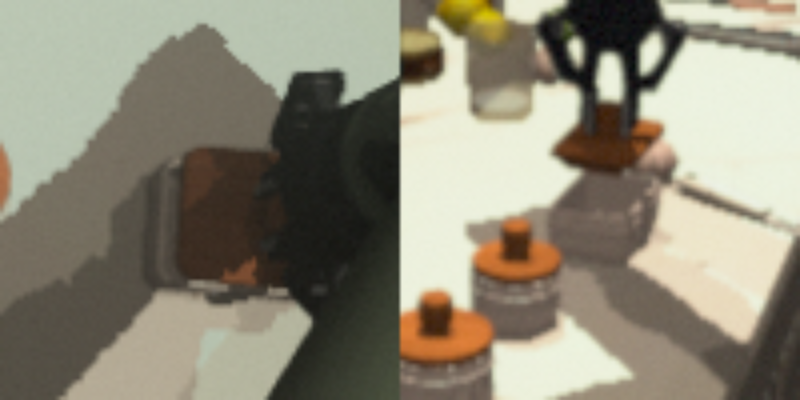

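The oblong lid is level and parallel to its pot, directly above it. Lowering 48 mm.

```bash
python3 -m inch '[{"delta_pos":[-0.004,0.003,0.07],"angular":[0,0,0],"gripper":0},{"delta_pos":[-0.004,0.003,0.12],"angular":[0,0,0],"gripper":0},{"delta_pos":[-0.004,0.003,0.155],"angular":[0,0,0],"gripper":0},{"delta_pos":[-0.004,0.003,0.175],"angular":[0,0,0],"gripper":0},{"delta_pos":[-0.004,0.003,0.184],"angular":[0,0,0],"gripper":0}]'
python3 -m inch '[{"delta_pos":[0,0,0],"angular":[0,0,0],"gripper":0},{"delta_pos":[0,0,0.004],"angular":[0,0,0],"gripper":0},{"delta_pos":[0,0,0.008],"angular":[0,0,0],"gripper":0},{"delta_pos":[0,0,0.008],"angular":[0,0,0],"gripper":0},{"delta_pos":[0,0,0.008],"angular":[0,0,0],"gripper":0}]'
```

```text
time_s: 12.45
ee_pos: [507.3, -336.6, 68.6]
tcp_rot: [0.679, 0.734, -0.0, -0.001]
ft_force: [-0.1, -0.7, -0.9]
finger_gap: 0.269
grip_force: 49.3
time_s: 12.95
ee_pos: [508.1, -337.2, 67.8]
tcp_rot: [0.679, 0.734, 0.0, 0.001]
ft_force: [-0.1, -1.0, 1.7]
finger_gap: 0.266
grip_force: 49.5
```

```bash
python3 -m inch '[{"delta_pos":[0,0,0],"angular":[0,0,0],"gripper":60},{"delta_pos":[0,0,0],"angular":[0,0,0],"gripper":60},{"delta_pos":[0,0,-0.06],"angular":[0,0,0],"gripper":60},{"delta_pos":[0,0,-0.22],"angular":[0,0,0.02],"gripper":60},{"delta_pos":[0,0,-0.4],"angular":[0,0,0.049],"gripper":60}]'
python3 -m inch '[{"delta_pos":[0.17,-0.03,0],"angular":[0,0,0],"gripper":60},{"delta_pos":[0.34,-0.06,0],"angular":[0,0,0],"gripper":60},{"delta_pos":[0.51,-0.1,0],"angular":[0,0,0],"gripper":60},{"delta_pos":[0.68,-0.13,0],"angular":[0,0,0],"gripper":60},{"delta_pos":[0.85,-0.166,0],"angular":[0,0,0],"gripper":60}]'
python3 -m inch '[{"delta_pos":[0.17,-0.03,0],"angular":[0,0,0],"gripper":60},{"delta_pos":[0.34,-0.06,0],"angular":[0,0,0],"gripper":60},{"delta_pos":[0.51,-0.1,0],"angular":[0,0,0],"gripper":60},{"delta_pos":[0.7,-0.13,0],"angular":[0,0,0],"gripper":60},{"delta_pos":[0.844,-0.166,0],"angular":[0,0,0],"gripper":60}]'
python3 -m inch '[{"delta_pos":[0,0,0.1],"angular":[0,0,0],"gripper":60},{"delta_pos":[0,0,0.28],"angular":[0,0,0],"gripper":60},{"delta_pos":[0,0,0.28],"angular":[0,0,0],"gripper":60},{"delta_pos":[0,0,0.28],"angular":[0,0,0],"gripper":60},{"delta_pos":[0,0,0.28],"angular":[0,0,0],"gripper":60}]'
python3 -c "
from h import *
a=camera('top')[140:240,360:460,::-1];b=camera('side')[130:280,240:390,::-1]
cv2.imwrite('pics/s5.png',np.hstack([cv2.resize(a,(400,400)),cv2.resize(b,(400,400))]))"
```

```text
time_s: 13.45
ee_pos: [506.4, -335.9, 166.7]
tcp_rot: [0.707, 0.707, -0.0, -0.002]
ft_force: [1.4, -0.1, -0.3]
finger_gap: 0.6
grip_force: 0.0
time_s: 13.95
ee_pos: [465.3, -122.9, 167.4]
tcp_rot: [0.707, 0.708, 0.0, 0.0]
ft_force: [0.0, -0.4, 0.3]
finger_gap: 0.604
grip_force: 0.0
time_s: 14.45
ee_pos: [423.4, 88.6, 167.5]
tcp_rot: [0.706, 0.708, 0.0, 0.0]
ft_force: [0.0, 1.1, -0.3]
finger_gap: 0.598
grip_force: 0.0
time_s: 14.95
ee_pos: [425.1, 86.3, 98.8]
tcp_rot: [0.707, 0.707, 0.001, 0.001]
ft_force: [0.8, 0.2, -0.7]
finger_gap: 0.6
grip_force: 0.0
```

View pics/s5.png

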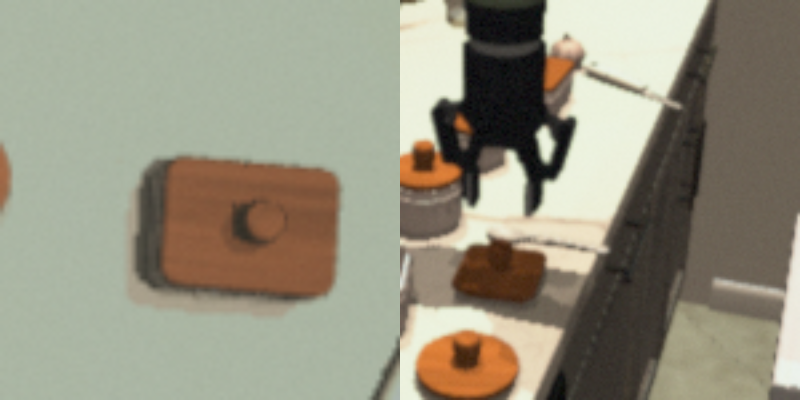

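The oblong lid sits home on its pot at crop (250,225), and the gripper is over the square lid. Descend, grip, lift, then carry and turn.

```bash
python3 -m inch '[{"delta_pos":[0.002,0,0.1],"angular":[0,0,0],"gripper":60},{"delta_pos":[0.002,0,0.19],"angular":[0,0,0],"gripper":60},{"delta_pos":[0.002,0,0.24],"angular":[0,0,0],"gripper":60},{"delta_pos":[0.002,0,0.252],"angular":[0,0,0],"gripper":60},{"delta_pos":[0.002,0,0.252],"angular":[0,0,0],"gripper":60}]'
python3 -m inch '[{"delta_pos":[0,0,0],"angular":[0,0,0],"gripper":0},{"delta_pos":[0,0,0],"angular":[0,0,0],"gripper":0},{"delta_pos":[0,0,0],"angular":[0,0,0],"gripper":0},{"delta_pos":[0,0,0],"angular":[0,0,0],"gripper":0},{"delta_pos":[0,0,0],"angular":[0,0,0],"gripper":0}]' 50
python3 -m inch '[{"delta_pos":[0,0,-0.05],"angular":[0,0,0],"gripper":0},{"delta_pos":[0,0,-0.15],"angular":[0,0,0],"gripper":0},{"delta_pos":[0,0,-0.27],"angular":[0,0,0],"gripper":0},{"delta_pos":[0,0,-0.34],"angular":[0,0,0],"gripper":0},{"delta_pos":[0,0,-0.34],"angular":[0,0,0],"gripper":0}]'
python3 -m inch '[{"delta_pos":[0.06,0.07,0],"angular":[0,0,-0.02],"gripper":0},{"delta_pos":[0.15,0.18,0],"angular":[0,0,-0.05],"gripper":0},{"delta_pos":[0.25,0.29,0],"angular":[0,0,-0.08],"gripper":0},{"delta_pos":[0.33,0.39,0],"angular":[0,0,-0.1],"gripper":0},{"delta_pos":[0.362,0.424,0],"angular":[0,0,-0.116],"gripper":0}]'
python3 -m inch '[{"delta_pos":[0,0,0],"angular":[0,0,0],"gripper":0},{"delta_pos":[0,0,0],"angular":[0,0,0],"gripper":0},{"delta_pos":[0,0,0],"angular":[0,0,0],"gripper":0},{"delta_pos":[0,0,0],"angular":[0,0,0],"gripper":0}]'
python3 -c "
from h import *
a=camera('top')[130:230,150:250,::-1];b=camera('side')[160:280,180:300,::-1]
cv2.imwrite('pics/s6.png',np.hstack([cv2.resize(a,(400,400)),cv2.resize(b,(400,400))]))"
```

```text
time_s: 15.55
ee_pos: [424.5, 86.9, 34.9]
tcp_rot: [0.707, 0.708, 0.0, 0.0]
ft_force: [-0.7, 0.1, -0.4]
finger_gap: 0.602
grip_force: 0.0
time_s: 16.05
ee_pos: [425.0, 87.0, 35.4]
tcp_rot: [0.707, 0.708, 0.001, 0.001]
ft_force: [-0.6, -0.4, 5.2]
finger_gap: 0.271
grip_force: 48.6
time_s: 16.55
ee_pos: [426.1, 87.1, 121.9]
tcp_rot: [0.706, 0.708, 0.002, 0.002]
ft_force: [0.3, -0.9, -1.0]
finger_gap: 0.274
grip_force: 49.2
time_s: 17.05
ee_pos: [531.8, 179.3, 118.3]
tcp_rot: [0.638, 0.77, 0.001, 0.0]
ft_force: [-0.3, 0.4, -1.0]
finger_gap: 0.273
grip_force: 49.3
time_s: 17.45
ee_pos: [528.8, 176.9, 119.2]
tcp_rot: [0.64, 0.769, -0.0, -0.0]
ft_force: [-0.4, 0.5, -1.4]
finger_gap: 0.27
grip_force: 49.3
```

View pics/s6.png

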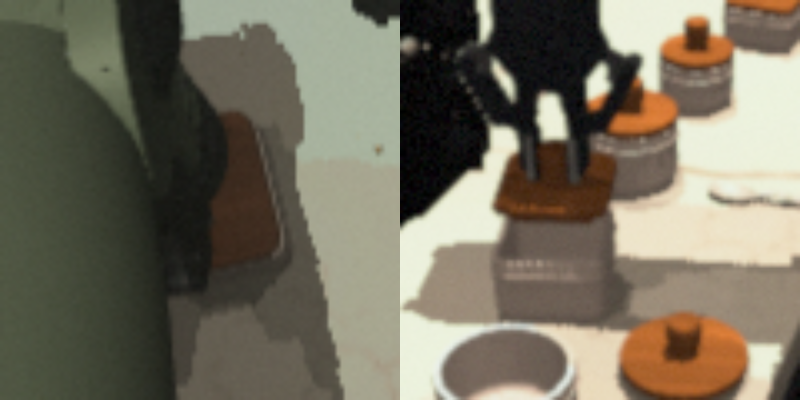

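The square lid is parallel to its pot and centred over it. Lowering 40 mm.

```bash
python3 -m inch '[{"delta_pos":[0.002,0.004,0.06],"angular":[0,0,0],"gripper":0},{"delta_pos":[0.002,0.004,0.1],"angular":[0,0,0],"gripper":0},{"delta_pos":[0.002,0.004,0.13],"angular":[0,0,0],"gripper":0},{"delta_pos":[0.002,0.004,0.15],"angular":[0,0,0],"gripper":0},{"delta_pos":[0.002,0.004,0.158],"angular":[0,0,0],"gripper":0}]'
python3 -m inch '[{"delta_pos":[0,0,0],"angular":[0,0,0],"gripper":0},{"delta_pos":[0,0,0.004],"angular":[0,0,0],"gripper":0},{"delta_pos":[0,0,0.006],"angular":[0,0,0],"gripper":0},{"delta_pos":[0,0,0.006],"angular":[0,0,0],"gripper":0},{"delta_pos":[0,0,0.006],"angular":[0,0,0],"gripper":0}]'
```

```text
time_s: 18.05
ee_pos: [530.2, 178.2, 79.4]
tcp_rot: [0.639, 0.769, -0.001, -0.0]
ft_force: [-6.5, -0.8, 13.5]
finger_gap: 0.268
grip_force: 50.7
time_s: 18.55
ee_pos: [531.1, 178.4, 79.4]
tcp_rot: [0.639, 0.769, 0.0, 0.0]
ft_force: [-2.5, -0.4, 6.6]
finger_gap: 0.269
grip_force: 50.0
```

```bash
python3 -m inch '[{"delta_pos":[0,0,0],"angular":[0,0,0],"gripper":60},{"delta_pos":[0,0,0],"angular":[0,0,0],"gripper":60},{"delta_pos":[0,0,-0.06],"angular":[0,0,0],"gripper":60},{"delta_pos":[0,0,-0.16],"angular":[0,0,0.05],"gripper":60},{"delta_pos":[0,0,-0.26],"angular":[0,0,0.116],"gripper":60}]'
python3 -m inch '[{"delta_pos":[0.05,-0.1,0],"angular":[0,0,0],"gripper":60},{"delta_pos":[0.11,-0.22,0],"angular":[0,0,0],"gripper":60},{"delta_pos":[0.18,-0.36,0],"angular":[0,0,0],"gripper":60},{"delta_pos":[0.248,-0.498,0],"angular":[0,0,0],"gripper":60},{"delta_pos":[0.248,-0.498,0],"angular":[0,0,0],"gripper":60}]'
python3 -m inch '[{"delta_pos":[0,0,0.1],"angular":[0,0,0],"gripper":60},{"delta_pos":[0,0,0.18],"angular":[0,0,0],"gripper":60},{"delta_pos":[0,0,0.18],"angular":[0,0,0],"gripper":60},{"delta_pos":[0,0,0.18],"angular":[0,0,0],"gripper":60},{"delta_pos":[0,0,0.18],"angular":[0,0,0],"gripper":60}]'
python3 -c "
from h import *
a=camera('top')[130:230,150:250,::-1];b=camera('side')[160:310,180:330,::-1]
cv2.imwrite('pics/s7.png',np.hstack([cv2.resize(a,(400,400)),cv2.resize(b,(400,400))]))"
```

```text
time_s: 19.05
ee_pos: [530.4, 178.3, 143.5]
tcp_rot: [0.708, 0.706, -0.0, -0.0]
ft_force: [0.1, -1.2, 0.1]
finger_gap: 0.604
grip_force: 0.0
time_s: 19.55
ee_pos: [401.5, 241.0, 142.9]
tcp_rot: [0.705, 0.709, -0.001, -0.001]
ft_force: [0.6, -0.4, -0.6]
finger_gap: 0.606
grip_force: 0.0
time_s: 20.05
ee_pos: [407.2, 240.3, 99.2]
tcp_rot: [0.707, 0.708, 0.001, 0.0]
ft_force: [-0.2, -0.3, -0.1]
finger_gap: 0.598
grip_force: 0.0
```

View pics/s7.png

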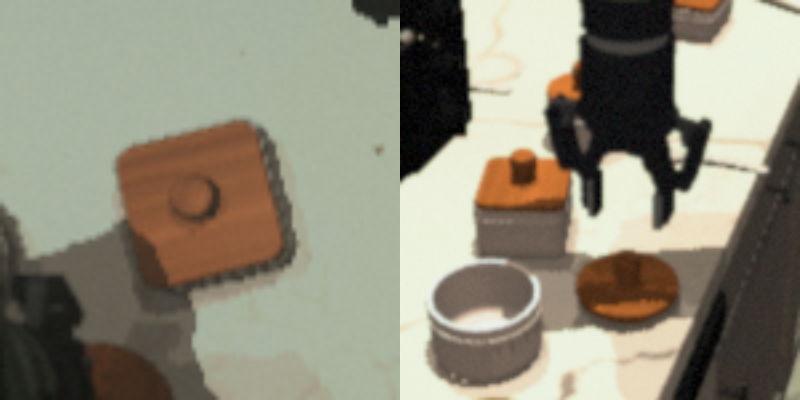

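The square lid sits flush on its pot, and the gripper is over the large lid. Same sequence again.

```bash
python3 -m inch '[{"delta_pos":[0,0,0.1],"angular":[0,0,0],"gripper":60},{"delta_pos":[0,0,0.19],"angular":[0,0,0],"gripper":60},{"delta_pos":[0,0,0.24],"angular":[0,0,0],"gripper":60},{"delta_pos":[0,0,0.252],"angular":[0,0,0],"gripper":60},{"delta_pos":[0,0,0.252],"angular":[0,0,0],"gripper":60}]'
python3 -m inch '[{"delta_pos":[0,0,0],"angular":[0,0,0],"gripper":0},{"delta_pos":[0,0,0],"angular":[0,0,0],"gripper":0},{"delta_pos":[0,0,0],"angular":[0,0,0],"gripper":0},{"delta_pos":[0,0,0],"angular":[0,0,0],"gripper":0},{"delta_pos":[0,0,0],"angular":[0,0,0],"gripper":0}]' 50
python3 -m inch '[{"delta_pos":[0,0,-0.05],"angular":[0,0,0],"gripper":0},{"delta_pos":[0,0,-0.15],"angular":[0,0,0],"gripper":0},{"delta_pos":[0,0,-0.29],"angular":[0,0,0],"gripper":0},{"delta_pos":[0,0,-0.36],"angular":[0,0,0],"gripper":0},{"delta_pos":[0,0,-0.36],"angular":[0,0,0],"gripper":0}]'
python3 -m inch '[{"delta_pos":[0.06,0.05,0],"angular":[0,0,0],"gripper":0},{"delta_pos":[0.17,0.15,0],"angular":[0,0,0],"gripper":0},{"delta_pos":[0.28,0.25,0],"angular":[0,0,0],"gripper":0},{"delta_pos":[0.36,0.33,0],"angular":[0,0,0],"gripper":0},{"delta_pos":[0.39,0.356,0],"angular":[0,0,0],"gripper":0}]'
python3 -m inch '[{"delta_pos":[0,0,0],"angular":[0,0,0],"gripper":0},{"delta_pos":[0,0,0],"angular":[0,0,0],"gripper":0},{"delta_pos":[0,0,0],"angular":[0,0,0],"gripper":0},{"delta_pos":[0,0,0],"angular":[0,0,0],"gripper":0},{"delta_pos":[0,0,0],"angular":[0,0,0],"gripper":0}]'
```

```text
time_s: 20.65
ee_pos: [406.4, 240.2, 35.5]
tcp_rot: [0.707, 0.708, 0.0, 0.0]
ft_force: [0.4, 0.6, 0.6]
finger_gap: 0.596
grip_force: 0.0
time_s: 21.15
ee_pos: [407.0, 240.5, 36.5]
tcp_rot: [0.707, 0.708, 0.001, 0.0]
ft_force: [-0.9, -0.4, 5.3]
finger_gap: 0.269
grip_force: 48.9
time_s: 21.65
ee_pos: [408.2, 241.0, 128.1]
tcp_rot: [0.706, 0.708, 0.003, 0.001]
ft_force: [-0.2, 0.1, -1.5]
finger_gap: 0.269
grip_force: 49.3
time_s: 22.15
ee_pos: [496.4, 339.3, 124.0]
tcp_rot: [0.706, 0.708, 0.0, 0.0]
ft_force: [-1.0, -0.5, -0.6]
finger_gap: 0.273
grip_force: 49.3
time_s: 22.65
ee_pos: [494.6, 337.3, 125.5]
tcp_rot: [0.707, 0.708, 0.0, 0.0]
ft_force: [0.4, -0.7, -0.9]
finger_gap: 0.268
grip_force: 49.3
```

```bash
python3 -m inch '[{"delta_pos":[0,0.002,0.06],"angular":[0,0,0],"gripper":0},{"delta_pos":[0,0.002,0.1],"angular":[0,0,0],"gripper":0},{"delta_pos":[0,0.002,0.13],"angular":[0,0,0],"gripper":0},{"delta_pos":[0,0.002,0.15],"angular":[0,0,0],"gripper":0},{"delta_pos":[0,0.002,0.158],"angular":[0,0,0],"gripper":0}]'
python3 -m inch '[{"delta_pos":[0,0,0],"angular":[0,0,0],"gripper":0},{"delta_pos":[0,0,0.004],"angular":[0,0,0],"gripper":0},{"delta_pos":[0,0,0.008],"angular":[0,0,0],"gripper":0},{"delta_pos":[0,0,0.008],"angular":[0,0,0],"gripper":0},{"delta_pos":[0,0,0.008],"angular":[0,0,0],"gripper":0}]'
```

```text
time_s: 23.15
ee_pos: [495.1, 337.6, 85.1]
tcp_rot: [0.707, 0.708, -0.0, -0.0]
ft_force: [-0.2, 0.2, -1.4]
finger_gap: 0.27
grip_force: 49.3
time_s: 23.65
ee_pos: [495.9, 338.0, 84.7]
tcp_rot: [0.707, 0.708, 0.001, 0.0]
ft_force: [-0.8, -0.6, 5.1]
finger_gap: 0.271
grip_force: 49.9
```

Contact shows at the expected height. I'll release, raise the arm, back off towards the robot and check.

```bash
python3 -m inch '[{"delta_pos":[0,0,0],"angular":[0,0,0],"gripper":60},{"delta_pos":[0,0,0],"angular":[0,0,0],"gripper":60},{"delta_pos":[0,0,-0.06],"angular":[0,0,0],"gripper":60},{"delta_pos":[0,0,-0.2],"angular":[0,0,0],"gripper":60},{"delta_pos":[0,0,-0.4],"angular":[0,0,0],"gripper":60}]'
python3 -m inch '[{"delta_pos":[0,-0.1,-0.1],"angular":[0,0,0],"gripper":60},{"delta_pos":[0,-0.2,-0.2],"angular":[0,0,0],"gripper":60},{"delta_pos":[0,-0.3,-0.2],"angular":[0,0,0],"gripper":60},{"delta_pos":[0,-0.45,-0.2],"angular":[0,0,0],"gripper":60},{"delta_pos":[0,-0.6,-0.2],"angular":[0,0,0],"gripper":60}]'
python3 -m inch '[{"delta_pos":[0,0,0],"angular":[0,0,0],"gripper":60},{"delta_pos":[0,0,0],"angular":[0,0,0],"gripper":60},{"delta_pos":[0,0,0],"angular":[0,0,0],"gripper":60}]'
python3 -c "
from h import *
im=camera('top');lids(im)
a=im[140:270,90:460,::-1];b=camera('side')[100:320,150:370,::-1]
k=np.zeros((600,800,3),np.uint8);a=cv2.resize(a,None,fx=2.1,fy=2.1);k[:a.shape[0],:a.shape[1]]=a;k[280:,200:520]=cv2.resize(b,(320,320))
cv2.imwrite('pics/s8.png',k)
h=cv2.cvtColor(im,cv2.COLOR_RGB2HSV);m=cv2.inRange(h,(3,100,50),(14,255,255));m[:155]=0;m[262:]=0;m[:,:100]=0;m[:,450:]=0
for n,c,H in(('large',(133,195),66),('square',(202,181),62),('small',(345,185),56),('oblong',(418,196),50)):
    q=np.zeros_like(m);q[c[1]-30:c[1]+30,c[0]-32:c[0]+32]=m[c[1]-30:c[1]+30,c[0]-32:c[0]+32]
    cc=max(cv2.findContours(q,0,1)[0],key=cv2.contourArea);print(n,rect(cast('top',cv2.convexHull(cc).reshape(-1,2),H)))
"
```

```text
time_s: 24.15
ee_pos: [493.6, 336.8, 181.9]
tcp_rot: [0.707, 0.708, -0.003, -0.001]
ft_force: [1.7, -0.0, 0.7]
finger_gap: 0.597
grip_force: 0.0
time_s: 24.65
ee_pos: [344.5, 337.4, 233.8]
tcp_rot: [0.707, 0.707, 0.0, -0.0]
ft_force: [-0.6, -0.1, -0.6]
finger_gap: 0.6
grip_force: 0.0
time_s: 24.95
ee_pos: [346.5, 337.9, 233.9]
tcp_rot: [0.707, 0.708, 0.001, 0.0]
ft_force: [-0.5, -0.5, 0.2]
finger_gap: 0.601
grip_force: 0.0
[415. 196.] (array([ 511.2, -329.7]), array([71.9, 76.8]), 86.3) ((509.504150390625, -331.59356689453125), 50.079627990722656)
[346. 184.] (array([ 536.8, -164.2]), array([69.8, 69.4]), 0.6) ((536.4578857421875, -164.37538146972656), 36.41972732543945)
[279. 178.] (array([546.4,  -4.6]), array([81.5, 83. ]), 1.3) ((546.398681640625, -4.485897541046143), 42.30117416381836)
[200. 181.] (array([535.4, 184.6]), array([86. , 85.9]), 15.5) ((535.1321411132812, 184.64773559570312), 54.69861602783203)
large (array([493.8, 338. ]), array([89.2, 89.4]), 1.2)
square (array([528.9, 178.1]), array([82.9, 82.7]), 15.5)
small (array([ 531.2, -158.7]), array([67.6, 67.2]), 0.6)
oblong (array([ 506.1, -336.7]), array([102. ,  74.8]), 86.3)
```

View pics/s8.png

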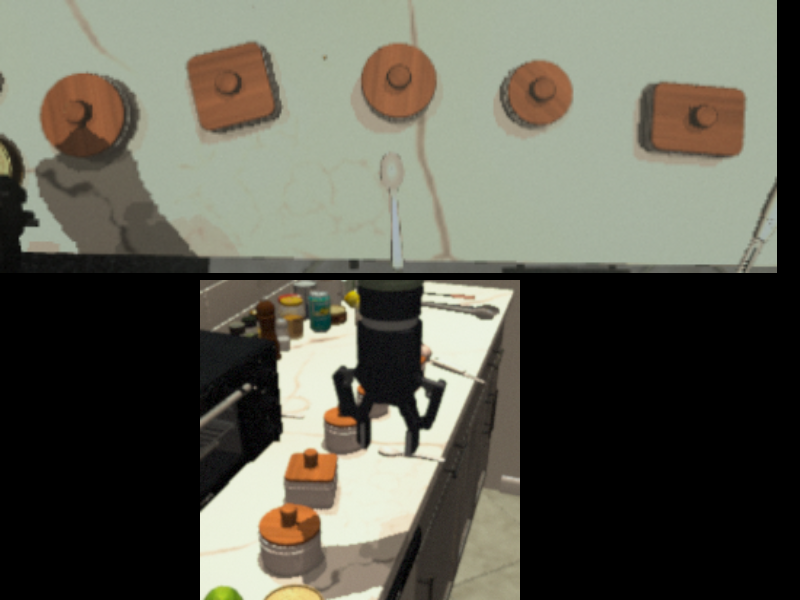

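All four lids sit level on their own pots, within about 2 mm of the measured pot centres. The arm is clear of everything.

```bash
python3 -c "
from rig import sign_off;print(sign_off())"
```

```text
the job is handed in; nothing more can be done
None
```

All four loose lids are on their matching pots. In the last pictures they look level and sit within about 2 mm of where I measured the pots, and the job was handed in at about 25 s with no verdict returned.

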